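Rebuild the label rewinder's slip clutch and hold the reel hub home

TASK

I am rebuilding the slip clutch of the label rewinder: put a spare cork plug from the blue tray into each empty cup of the drive disc and leave the corks that are already fitted in their cups. Then set the grey reel hub over the splined spindle with its collar up, turn it until the splines mesh, and push it down against the spring until its flange is fully home on the corks. Finish while you still grip the hub and press it down there, so that I can screw on the nut: do not let go, for the spring would lift it again; and leave the other things on the bench where they are.

Things in the scene. Friction and masses are not known exactly. Their poses are not given: they have to be found in the camera images.
- rewinder: label rewinder standing fixed on the bench: white housing 190 x 190 mm, 62 mm high, black front panel with a red switch toward the robot, a folded steel arm low along its rear edge (up to 96 mm above the bench). Origin on the bench under the spindle axis; x points to its rear.
- drive_disc: aluminium drive disc, 128 mm across, on top of the rewinder; it cannot turn. Origin on the spindle axis at the disc's top face, 74 mm above the bench, z up; x and y point along the spindle's spline ribs. Four steel cups for cork plugs stand on it round the vertical spindle, between the ribs; a spring with a brass sleeve sits round the spindle's foot.
- spline_top (a point): point on the spindle axis level with the upper ends of the spline ribs, 56 mm above the disc. Below it a steel core 18 mm across with four straight ribs 6 mm wide, out to 15 mm from the axis along the disc's +x, -x, +y and -y; above it a short bevel and a threaded nose 13 mm across, ending 74 mm above the disc.
- reel_hub: loose reel hub, 140 to 260 g, starts flat on the bench, collar up: grey round flange 120 mm across, 8 mm thick; on it an aluminium round collar 40 mm across to grip, 8 to 38 mm above the underside. Origin at the centre of the underside, z up. Its underside is 38 mm above the disc when it meets the brass sleeve and 30 mm when it is home on the corks.
- hub_bore (a point): point on the hub's axis at the top of the collar, 38 mm above the underside. The bore runs right through: 21 mm across, with four slots 8.5 to 9 mm wide and 16 mm deep from the axis along the hub's +x, -x, +y and -y, so it fits the ribs in any of four turns, with 6 degrees of play either way. Turned wrongly it stops on the ribs, underside 56 mm above the disc.
- lift_sleeve (a joint): brass spring sleeve (45 mm across) round the spindle, how far it is pushed down: 0 when free, 0.008 m at the stop when the hub is home. It pushes up with 3.6 N when first touched and about 11 N when the hub is home, so a hub that is let go rises again.
- parts_tray: shallow blue tray 150 x 70 mm, fixed on the bench; floor 3 mm thick, rim 9 mm high; origin under its centre, x along its long side. The spare cork plugs stand in it in a row along x, about 45 mm apart.
- cup_0 (a point): centre of the floor of one of the four plug cups, on the disc's top face, 44 mm from the spindle axis, midway between two ribs. The cup is a steel ring 27 mm inside, 33 mm outside, 8 mm high; a seated plug stands on this point with its top 22 mm above the rim. Two of the four cups start empty; which ones changes.
- cup_1 (a point): centre of the floor of one of the four plug cups, on the disc's top face, 44 mm from the spindle axis, midway between two ribs. The cup is a steel ring 27 mm inside, 33 mm outside, 8 mm high; a seated plug stands on this point with its top 22 mm above the rim. Two of the four cups start empty; which ones changes.
- cup_2 (a point): centre of the floor of one of the four plug cups, on the disc's top face, 44 mm from the spindle axis, midway between two ribs. The cup is a steel ring 27 mm inside, 33 mm outside, 8 mm high; a seated plug stands on this point with its top 22 mm above the rim. Two of the four cups start empty; which ones changes.
- cup_3 (a point): centre of the floor of one of the four plug cups, on the disc's top face, 44 mm from the spindle axis, midway between two ribs. The cup is a steel ring 27 mm inside, 33 mm outside, 8 mm high; a seated plug stands on this point with its top 22 mm above the rim. Two of the four cups start empty; which ones changes.
- plug_1: cork friction plug, upright cylinder 22 mm diameter, 30 mm tall, 20 g, edges bevelled about 2.5 mm at both ends; origin at the centre of its underside, z up. Already fitted in one of the cups: leave it there.
- plug_2: cork friction plug, upright cylinder 22 mm diameter, 30 mm tall, 20 g, edges bevelled about 2.5 mm at both ends; origin at the centre of its underside, z up. Already fitted in one of the cups: leave it there.
- plug_3: cork friction plug, upright cylinder 22 mm diameter, 30 mm tall, 20 g, edges bevelled about 2.5 mm at both ends; origin at the centre of its underside, z up. A spare, standing in the blue tray.
- plug_4: cork friction plug, upright cylinder 22 mm diameter, 30 mm tall, 20 g, edges bevelled about 2.5 mm at both ends; origin at the centre of its underside, z up. A spare, standing in the blue tray.
- plug_5: cork friction plug, upright cylinder 22 mm diameter, 30 mm tall, 20 g, edges bevelled about 2.5 mm at both ends; origin at the centre of its underside, z up. A spare, standing in the blue tray.
- clamp_nut: black knurled nut, 34 mm across, 20 mm high, on the bench at the back left of the rewinder; bystander; origin under its centre.
- tape_measure: grey tape measure, 81 mm long, 39 mm wide, 62 mm high, at the back left; bystander; origin under its centre.
- tape_masking: cream roll of masking tape, 86 mm across, 24 mm high, at the back left; bystander; origin under its centre.

How it is judged:
By the outcome, as a careful person would: the job done as asked, in the order asked, and still so for the second after the job is handed in, while the arm keeps its last pose, push and grip.
It also fails if it takes over 67 s, if anything falls off the work surface, if the arm or the gripper's body presses on something with over 40 N, if the wrist force passes 120 N, or if a joint passes its speed limit or range.

ROBOT

A 6-joint arm with a two-finger parallel gripper is mounted at the origin on the work surface; the furniture and walls round the work are solid. World frame = base frame: x ahead of the robot, y to its left, z up, the work surface at z = 0. Lengths are in m, angles in rad, forces in N, time in s.
With the tool pointing down it reaches from about 0.3 to 0.85 m from the base axis. Payload 5.4 kg.
Tool frame: the origin (TCP) lies on the centre line of the jaws, within the pads' length; the fingertips stand r.finger_overhang ahead of it and the grasp point (between the pads) lies 5 mm behind it (r.finger_overhang is the distance from the TCP to the fingertips, in m); z points along the fingers, y is the line along which they close (so a half turn about z gives the same grasp; the last joint's range is limited). The gripper opens to 85 mm and grips with 20 to 120 N. Pads are 22 mm wide; open, the fingers measure 114 mm over their backs; the gripper's body (76 mm by 85 mm) begins 54 mm behind the grasp point. The pads swing forward as they close: fully open they stand 13 mm farther back than shut.
Start: joints at [1.007, 0.158, 1.597, -0, 1.386, -0.21], TCP at [0.199, 0.539, 0.245] pointing down, gripper open.
Joint ranges: [-2.91, 2.91], [-0.94, 2.29], [0.18, 2.7], [-1.29, 4.43], [0.17, 2.64], [-3, 3]. Speed limits (rad/s): [2.57, 2.57, 3.14, 3.14, 3.14, 3.14].

INTERFACE

Orientations are given as a unit quaternion [x, y, z, w].
In Python, from station import r, camera, camera_params gives the robot as it stands.
- The arm moves only by the tool move_arm, never from a script. Its arguments are lists of equal length, an entry for each row: "dr": the turn, a rotation vector about the world's x, y, z in rad, a list of three; "delta_pos": the shift along the world's x, y, z in units of 50 mm (1.0 is 50 mm), a list of three; "hand": the opening, from 0 (shut) to 1 (fully open). In form: {"dr": [[wx, wy, wz], ...], "delta_pos": [[dx, dy, dz], ...], "hand": [hand, ...]}. A call has 1 to 12 rows; each row shifts and turns the commanded pose from where the row before left it; what a row does not reach is not made up. A row lasts 1/10 s, in which the tool goes at most 50 mm and 8.59 degrees, less where a joint would pass 70% of its speed; a pose out of reach is approached as far as the arm can. A call is refused whole if a number of a shift passes 1 or a number of a turn 0.15, either way. A call with a gripper value outside its range is refused whole. The fingers move at their own pace and stop on an object; "force" is the grip in N (left out, the last holds). Time passes only in rows, so rows that do not move let the fingers close. It gives the time, the measured TCP pose, the force, the opening and the grip force at its end, in the units of the state.
- r.sense(): the state, without advancing time (a new reading comes with each control period).
- camera(name): name is "scene" or "side" or "wrist"; returns (picture, depth): 420x560x3 uint8, red, green, blue; 420x560 float32, m along the optical axis (not along the pixel's ray), 0 where there is no reading.
- camera_params(name): a dict with "vfov" (degrees; the focal length in pixels is half the picture's height over the tangent of half this angle, whatever the lens; pixels are square), "cx", "cy" (the principal point, pixels), "dist" ([k1, k2, p1, p2, k3] as OpenCV has them; the pictures are not rectified), "position" and "orientation" of the camera in the world; the wrist camera has in their place "mount" (4x4, takes a point from camera to tool coordinates, whose origin is the TCP and whose axes are the flange's). Camera axes: x right, y down, z forward; pixel columns grow to the right and rows downward; lengths in m; the calibration is good to about 2 mm. A picture is of the moment at which its call begins: read the wrist's pose just before it. camera_params takes no time and is no camera call.
- r.finish_job(): hands the job in; it is judged then, once.
The state is a dict: "t": time; "joint_positions": joint angles; "joint_vel": joint speeds; "effort": joint torques, N m; "position": TCP position; "ee_rot": TCP orientation; "contact_force": force on the tool from outside, world axes, zero at the start; "wrist_torque": the same for the moment, N m; "gripper_width": finger opening in m; "grip_force": force on a finger pad.
Only numpy, scipy, OpenCV 4.12 (cv2) and the standard library are available. Lean on these libraries where they do the work, as an engineer would, in place of code of your own. Each camera call takes 0.05 s, during which the arm holds its last target. There are 200 camera calls.

## Working session

There is one attempt and no reset: what is moved stays moved. The work goes in short steps, Python scripts to look and compute and a tool call to move; the robot and the scene stay as the last step left them, time stands still between calls to the robot, and variables do not carry over. Pictures are saved under pics/ and viewed, at most 10 in all, crops included, and the job is handed in when it is done.

Besides the shell and the picture viewer there is one more tool, called after "Call:" by a JSON object that holds its "fn" and its "kwargs". move_arm: Moves the arm, as the interface text tells. Its arguments: {"type":"object","properties":{"dr":{"type":"array"},"delta_pos":{"type":"array"},"hand":{"type":"array"},"force":{"type":"number"}},"required":["dr","delta_pos","hand"]}

```bash
mkdir -p pics; ls
cat > h.py <<'E'
import numpy as np, cv2
from station import r, camera, camera_params
from scipy.spatial.transform import Rotation as R
def cam(name):
    s=r.sense(); p=camera_params(name); im,d=camera(name)
    f=210/np.tan(np.radians(p['vfov'])/2)
    K=np.array([[f,0,p['cx']],[0,f,p['cy']],[0,0,1.]])
    T=np.eye(4)
    if 'mount' in p:
        T[:3,:3]=R.from_quat(s['ee_rot']).as_matrix(); T[:3,3]=s['position']; T=T@np.array(p['mount'])
    else:
        T[:3,:3]=R.from_quat(p['orientation']).as_matrix(); T[:3,3]=p['position']
    return dict(im=im,d=d,K=K,D=np.array(p['dist'],float),T=T)
def rays(c,uv):
    n=cv2.undistortPoints(np.asarray(uv,float).reshape(-1,1,2),c['K'],c['D']).reshape(-1,2)
    return np.c_[n,np.ones(len(n))]@c['T'][:3,:3].T
def plane(c,uv,z):
    v=rays(c,uv); o=c['T'][:3,3]; return o+v*((z-o[2])/v[:,2])[:,None]
def cloud(c):
    H,W=c['d'].shape; uv=np.stack(np.meshgrid(np.arange(W),np.arange(H)),-1).reshape(-1,2)
    return (c['T'][:3,3]+rays(c,uv)*c['d'].reshape(-1,1)).reshape(H,W,3)
def proj(c,P):
    Ti=np.linalg.inv(c['T']); return cv2.projectPoints(np.asarray(P,float).reshape(-1,1,3),cv2.Rodrigues(Ti[:3,:3])[0],Ti[:3,3],c['K'],c['D'])[0].reshape(-1,2)
def save(c,n): cv2.imwrite(n,c['im'][:,:,::-1])
E
python3 - <<'E'
from h import *
import pickle
s=r.sense();print(s, r.finger_overhang)
C={n:cam(n) for n in('scene','side','wrist')}
pickle.dump(C,open('c0.pkl','wb'))
for n in C: print(n,C[n]['T'].round(3).tolist(),C[n]['K'][0,0],C[n]['D'])
a=np.vstack([cv2.resize(C['scene']['im'],None,fx=1,fy=1)]);save(C['scene'],'pics/scene0.png');save(C['side'],'pics/side0.png')
E
```

```text
pics
{'t': 0.0, 'joint_positions': array([ 1.00688517e+00,  1.59039548e-01,  1.59825357e+00, -3.03783048e-05,
        1.38624337e+00, -2.10072065e-01]), 'joint_vel': array([ 0.0014536 , -0.00038318,  0.00064107, -0.00097292, -0.00125504,
        0.00153014]), 'effort': array([ 7.78574031e-04, -3.96011925e+01, -3.31425440e+01, -2.75097118e-04,
        8.68234376e-03,  3.99409998e-05]), 'position': array([0.19892579, 0.53885847, 0.24431155]), 'ee_rot': array([ 1.75995200e-01,  9.84390545e-01, -9.05675324e-04, -3.52980579e-04]), 'contact_force': array([-0.69348788, -0.32692673, -0.04069323]), 'wrist_torque': array([-0.0122389 , -0.00876145,  0.01451922]), 'grip_force': 0.0, 'gripper_width': 0.08507381975121314} 0.014
scene [[0.877, -0.239, 0.417, -0.011], [-0.481, -0.466, 0.743, -0.825], [0.017, -0.852, -0.524, 0.752], [0.0, 0.0, 0.0, 1.0]] 437.00329672699104 [-0.14305001  0.          0.          0.          0.        ]
side [[-0.982, -0.136, 0.133, 0.361], [-0.189, 0.642, -0.743, 0.765], [0.015, -0.754, -0.656, 0.718], [0.0, 0.0, 0.0, 1.0]] 403.20269439364074 [0.03685346 0.         0.         0.         0.        ]
wrist [[0.347, 0.899, 0.269, 0.131], [0.938, -0.332, -0.101, 0.564], [-0.001, 0.287, -0.958, 0.373], [0.0, 0.0, 0.0, 1.0]] 291.10323069967495 [0.00471378 0.         0.         0.         0.        ]
```

View pics/scene0.png

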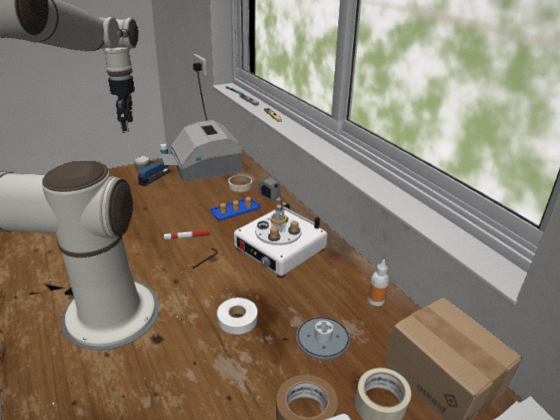

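View pics/side0.png

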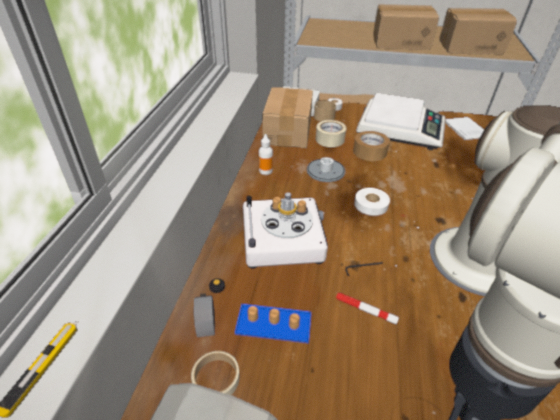

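The scene view shows the rewinder at about (280,240), the tray at (235,208) and the hub at (322,335). In the side view the two far cups hold corks (276,204) and (301,207), the near cups (270,224) and (300,226) are empty, and the tray is at (275,320).

Run:
```python
from h import *
import pickle
C=pickle.load(open('c0.pkl','rb'))
for n in('scene','side'):
    c=C[n]; P=cloud(c); hsv=cv2.cvtColor(c['im'],cv2.COLOR_RGB2HSV)
    print(n,'depth ok',(c['d']>0).mean())
    def comps(m,lab,amin=15):
        k,l,st,ce=cv2.connectedComponentsWithStats(m.astype(np.uint8))
        for i in range(1,k):
            if st[i,4]>=amin:
                q=P[l==i]; q=q[np.isfinite(q).all(1)]
                print(lab,st[i,4],ce[i].round(1),'med',np.median(q,0).round(3),'zmax',np.percentile(q[:,2],95).round(3))
    x,y,z=P[...,0],P[...,1],P[...,2]
    roi=(x>.3)&(x<.9)&(y>-.35)&(y<.5)
    comps((hsv[...,0]>105)&(hsv[...,0]<125)&(hsv[...,1]>180)&roi,'blue',60)
    comps((hsv[...,0]<18)&(hsv[...,1]>110)&(hsv[...,2]>110)&roi&(z>.02)&(z<.13),'cork')
    comps((hsv[...,1]<60)&roi&(z>.055)&(z<.085),'disc/housing',100)
    comps((hsv[...,1]<70)&roi&(z>.11),'tip',5)
    comps((hsv[...,1]<70)&roi&(z>.03)&(z<.05)&(y<.05),'hubcol',20)
    comps((hsv[...,1]<70)&roi&(z>.003)&(z<.015)&(y<.05),'hubfl',60)
    # blue rect
    m=((hsv[...,0]>105)&(hsv[...,0]<125)&(hsv[...,1]>180)&roi)
    q=P[m][:,:2].astype(np.float32); print('trayrect',cv2.minAreaRect(q))
```

```text
scene depth ok 0.9938392857142857
blue 333 [233.6 210.1] med [0.443 0.269 0.003] zmax 0.009
cork 173 [377.9 292.9] med [ 0.578 -0.276  0.038] zmax 0.054
disc/housing 1623 [356.3 224.5] med [ 0.682 -0.068  0.07 ] zmax 0.084
disc/housing 2340 [281.2 234.8] med [ 0.464 -0.001  0.062] zmax 0.078
disc/housing 203 [379.3 280.5] med [ 0.58  -0.272  0.074] zmax 0.083
tip 19091 [376.9 165.3] med [ 0.774 -0.015  0.195] zmax 0.5
tip 20 [234.3 144.6] med [0.559 0.499 0.122] zmax 0.129
tip 114 [278.2 213.1] med [0.471 0.024 0.126] zmax 0.144
tip 50 [382.9 263.7] med [ 0.589 -0.264  0.116] zmax 0.126
hubcol 646 [384.6 258.1] med [ 0.682 -0.187  0.04 ] zmax 0.049
hubcol 416 [290.3 256. ] med [ 0.452 -0.056  0.041] zmax 0.049
hubcol 33 [246.7 245.9] med [0.382 0.035 0.042] zmax 0.05
hubcol 169 [323.5 327.9] med [ 0.406 -0.302  0.035] zmax 0.037
hubfl 168 [356.5 244. ] med [ 0.682 -0.064  0.009] zmax 0.014
hubfl 167 [406.8 288.1] med [ 0.681 -0.275  0.009] zmax 0.014
hubfl 1336 [321.8 338.1] med [ 0.396 -0.31   0.007] zmax 0.009
trayrect ((0.45923900604248047, 0.16877295076847076), (0.150289252400398
[... 704 characters left out ...]
2.7 306. ] med [0.591 0.313 0.061] zmax 0.063
tip 40403 [109.  193.4] med [0.773 0.259 0.215] zmax 0.527
tip 40 [265.  138.7] med [ 0.588 -0.253  0.115] zmax 0.128
tip 161 [287.2 201.7] med [0.471 0.037 0.128] zmax 0.148
tip 43 [ 63.8 331.6] med [0.722 0.49  0.201] zmax 0.203
hubcol 269 [223.3 183.2] med [ 0.68 -0.11  0.04] zmax 0.049
hubcol 85 [326.1 161.7] med [ 0.407 -0.29   0.037] zmax 0.04
hubcol 22 [320.9 215.6] med [ 0.393 -0.028  0.045] zmax 0.048
hubfl 151 [223.9 192.5] med [ 0.68  -0.106  0.009] zmax 0.014
hubfl 544 [325.4 171.2] med [ 0.403 -0.28   0.009] zmax 0.011
trayrect ((0.4533354341983795, 0.28519704937934875), (0.14598242938518524, 0.07176142185926437), 3.8674938678741455)
```

Call:
{"fn": "move_arm", "kwargs": {"dr": [[0,0,0.03],[0,0,0.03],[0,0,0.03],[0,0,0.03],[0,0,0.03],[0,0,0.03],[0,0,0.03],[0,0,0.03],[0,0,0.03],[0,0,0.03],[0,0,0.03],[0,0,0.03]], "delta_pos": [[0.435,-0.632,0.06],[0.435,-0.632,0.06],[0.435,-0.632,0.06],[0.435,-0.632,0.06],[0.435,-0.632,0.06],[0.435,-0.632,0.06],[0.435,-0.632,0.06],[0.435,-0.632,0.06],[0.435,-0.632,0.06],[0.435,-0.632,0.06],[0.435,-0.632,0.06],[0.435,-0.632,0.06]], "hand": [0.55,0.55,0.55,0.55,0.55,0.55,0.55,0.55,0.55,0.55,0.55,0.55]}}

```text
t: 1.35
position: [0.4607, 0.1587, 0.2812]
ee_rot: [-0.004, 1.0, 0.0, -0.0]
contact_force: [0.1, 0.5, 0.9]
gripper_width: 0.0469
grip_force: 0.0
```

Call:
{"fn": "move_arm", "kwargs": {"dr": [[0,0,0],[0,0,0]], "delta_pos": [[0,0,0],[0,0,0]], "hand": [0.55,0.55]}}

```text
t: 1.55
position: [0.4602, 0.1598, 0.281]
ee_rot: [-0.002, 1.0, 0.0, -0.0]
contact_force: [-0.6, -0.1, -0.4]
gripper_width: 0.0472
grip_force: 0.0
```

Run:
```python
from h import *
import pickle
c=cam('wrist'); pickle.dump(c,open('c1.pkl','wb')); save(c,'pics/w1.png')
s=r.sense(); print(s['t'],s['position'],s['ee_rot'],s['joint_positions'],s['gripper_width'])
```

```text
1.6 [0.45974738 0.16049624 0.28089457] [-2.86243348e-03  9.99995738e-01  2.04626077e-04 -5.37043648e-04] [ 8.67808330e-02 -9.71080132e-02  1.78808019e+00  5.01396103e-04
  1.45165650e+00 -1.48980022e+00] 0.04691692736100735
```

View pics/w1.png

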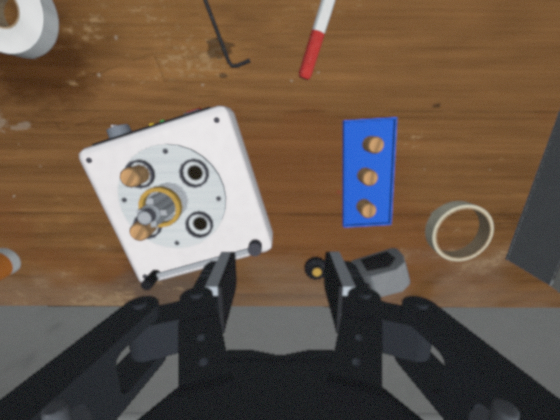

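The wrist view shows the tray corks at (374,145), (370,177), (368,210), the empty cups at (194,172) and (200,223), the fitted corks at (132,175) and (142,230), and the spindle at (158,207).

```bash
cat >> h.py <<'E'
def blobs(m,amin):
    k,l,st,ce=cv2.connectedComponentsWithStats(m.astype(np.uint8))
    return [(l==i,st[i,4],ce[i]) for i in range(1,k) if st[i,4]>=amin]
def topcentre(c,m,z):
    uv=np.argwhere(m)[:,::-1]; P=plane(c,uv,z)[:,:2].astype(np.float32)
    return cv2.minEnclosingCircle(P), P.mean(0)
def corks(c):
    P=cloud(c); hsv=cv2.cvtColor(c['im'],cv2.COLOR_RGB2HSV); z=P[...,2]
    base=(hsv[...,0]<20)&(hsv[...,1]>70)&(hsv[...,2]>100)
    for zt,lo,hi in((.033,.030,.045),(.104,.100,.112)):
        for m,a,ce in blobs(base&(z>lo)&(z<hi),20):
            (q,rad),mean=topcentre(c,m,zt); print('cork',zt,a,ce.round(1),'circ',np.round(q,4),round(rad,4),'mean',mean.round(4),'z',np.median(z[m]).round(4))
E
python3 - <<'E'
from h import *
import pickle
c=pickle.load(open('c1.pkl','rb')); corks(c)
P=cloud(c);z=P[...,2];hsv=cv2.cvtColor(c['im'],cv2.COLOR_RGB2HSV)
g=cv2.cvtColor(c['im'],cv2.COLOR_RGB2GRAY)
# cup holes: dark interior at disc
for m,a,ce in blobs((g<70)&(z>.065)&(z<.09),30): print('dark',a,ce,plane(c,[ce],.074).round(4),plane(c,[ce],.082).round(4),cv2.minAreaRect(np.argwhere(m)[:,::-1].astype(np.float32)))
# housing top corners
m=(hsv[...,2]>150)&(hsv[...,1]<60)&(z>.055)&(z<.068)
m=max(blobs(m,500),key=lambda b:b[1])[0]
q=plane(c,np.argwhere(m)[:,::-1],.062)[:,:2].astype(np.float32); print('housing',cv2.minAreaRect(q))
# disc from outer edge z>.07
m=(z>.0705)&(z<.0775)&(hsv[...,1]<60)&(P[...,1]<.15)
m=max(blobs(m,300),key=lambda b:b[1])[0]; q=plane(c,np.argwhere(m)[:,::-1],.074)[:,:2].astype(np.float32)
h=cv2.convexHull(q); print('disc',cv2.minEnclosingCircle(h),cv2.fitEllipse(h))
# nose tip
for m,a,ce in blobs((z>.1445)&(z<.155)&(P[...,1]<.15),5): print('nose',a,ce,topcentre(c,m,.148),np.median(z[m]))
m=(hsv[...,0]>105)&(hsv[...,0]<125)&(hsv[...,1]>180); m=max(blobs(m,300),key=lambda b:b[1])[0]
print('tray',cv2.minAreaRect(plane(c,np.argwhere(m)[:,::-1],.009)[:,:2].astype(np.float32)))
E
```

```text
cork 0.033 183 [374.3 144.4] circ [0.4118 0.2786] 0.01 mean [0.4119 0.2786] z 0.0326
cork 0.033 168 [368.6 177.1] circ [0.4533 0.2753] 0.0102 mean [0.4536 0.2752] z 0.0324
cork 0.033 143 [367.5 209.9] circ [0.4979 0.2779] 0.0095 mean [0.4981 0.2779] z 0.0325
cork 0.033 38 [  0.9 272.2] circ [ 0.5928 -0.2399] 0.0119 mean [ 0.5931 -0.2394] z 0.0319
cork 0.104 285 [130.  176.7] circ [0.4417 0.0009] 0.0105 mean [0.4416 0.001 ] z 0.1032
cork 0.104 235 [138.6 231.3] circ [0.5031 0.0019] 0.0103 mean [0.5031 0.0019] z 0.1034
dark 120 [194.56666667 172.35      ] [[0.4415 0.0608 0.074 ]] [[0.4402 0.0631 0.082 ]] ((194.5, 172.5), (11.0, 11.0), 90.0)
dark 101 [199.7029703  223.03960396] [[0.5034 0.062  0.074 ]] [[0.5007 0.0644 0.082 ]] ((199.5, 223.0), (10.0, 11.0), 90.0)
dark 675 [550.81777778 258.04740741] [[0.5484 0.5012 0.074 ]] [[0.5446 0.493  0.082 ]] ((554.6582641601562, 252.95040893554688), (17.552753448486328, 60.839195251464844), 21.25050163269043)
dark 74 [152.54054054 276.54054054] [[ 0.5765 -0.004   0.074 ]] [[ 5.72e-01 -1.00e-04  8.20e-02]] ((152.9424591064453, 276.1371765136719), 
[... 286 characters left out ...]
01), (0.12619633972644806, 0.12711453437805176), 23.125171661376953)
nose 168 [144.11904762 217.02380952] (((0.47696536779403687, 0.03172781318426132), 0.00482184998691082), array([0.47203055, 0.03153469], dtype=float32)) 0.14696281893738478
nose 76 [  4.88157895 390.60526316] (((0.6810624599456787, -0.15099406242370605), 0.011134057305753231), array([ 0.6804609 , -0.15319784], dtype=float32)) 0.14816043036482224
nose 252 [155.25793651 391.53571429] (((0.6821717023849487, 0.018147654831409454), 0.022994082421064377), array([0.6822174, 0.0173705], dtype=float32)) 0.14965937245196842
tray ((0.4541912376880646, 0.28162381052970886), (0.14565637707710266, 0.06661005318164825), 3.839663028717041)
```

Call:
{"fn": "move_arm", "kwargs": {"dr": [[0,0,0],[0,0,0],[0,0,0],[0,0,0],[0,0,0],[0,0,0],[0,0,0]], "delta_pos": [[0.152,0.47,-0.64],[0.152,0.47,-0.64],[0.152,0.47,-0.64],[0.152,0.47,-0.64],[0.152,0.47,-0.64],[0,0,0],[0,0,0]], "hand": [0.55,0.55,0.55,0.55,0.55,0.55,0.55]}}

```text
t: 2.3
position: [0.4967, 0.2787, 0.1205]
ee_rot: [-0.004, 1.0, -0.0, -0.001]
contact_force: [-0.3, 0.1, 0.5]
gripper_width: 0.047
grip_force: 0.0
```

Run:
```python
from h import *
import pickle
c=cam('wrist'); pickle.dump(c,open('c2.pkl','wb')); save(c,'pics/w2.png')
s=r.sense(); print(s['t'],s['position'],s['ee_rot'])
corks(c)
a=cam('scene');b=cam('side')
for n,k in(('scene',a),('side',b)):
    print(n);corks(k)
```

```text
2.35 [0.49793728 0.27838729 0.12210524] [-3.88741324e-03  9.99992364e-01  2.98779321e-05  3.98077758e-04]
cork 0.033 613 [284.1 107.5] circ [0.4128 0.2803] 0.0096 mean [0.4128 0.2803] z 0.0326
cork 0.033 542 [278.6 166.4] circ [0.4539 0.2768] 0.0101 mean [0.454  0.2768] z 0.0326
cork 0.033 470 [281.3 222.7] circ [0.4978 0.2788] 0.0106 mean [0.4981 0.2792] z 0.0325
scene
cork 0.033 85 [377.1 292.5] circ [ 0.5895 -0.2625] 0.0217 mean [ 0.5836 -0.2686] z 0.0374
cork 0.104 22 [279.8 221.2] circ [0.4741 0.0202] 0.0192 mean [0.4732 0.0175] z 0.1082
cork 0.104 22 [294. 223.] circ [ 0.5014 -0.0066] 0.0106 mean [ 0.5025 -0.0069] z 0.1018
cork 0.104 23 [273.7 229.2] circ [ 0.4409 -0.0072] 0.0098 mean [ 0.441  -0.0077] z 0.1027
cork 0.104 69 [482.2 391.8] circ [ 0.5237 -0.6197] 0.0291 mean [ 0.5254 -0.6193] z 0.1083
side
cork 0.033 77 [283.7 137. ] circ [ 0.5579 -0.423 ] 0.038 mean [ 0.5612 -0.4192] z 0.0375
cork 0.033 113 [374.2 150.1] circ [ 0.2604 -0.4161] 0.0527 mean [ 0.2617 -0.3994] z 0.0371
cork 0.033 56 [252.3 310.4] circ [0.4976 0.2835] 0.0098 mean [0.4977 0.2836] z 0.033
cork 0.033 60 [274. 313.] circ [0.4536 0.2811] 0.0099 mean [0.4531 0.2811] z 0.0333
cork 0.033 58 [294.  317.8] circ [0.4112 0.2845] 0.0097 mean [0.4113 0.2843] z 0.0336
cork 0.104 77 [297.1 119.1] circ [ 0.5226 -0.4213] 0.0409 mean [ 0.5189 -0.4177] z 0.1059
cork 0.104 43 [276.5 199.8] circ [0.5018 0.0057] 0.0139 mean [0.5031 0.0053] z 0.1043
cork 0.104 38 [301.6 202.9] circ [0.4413 0.0048] 0.0118 mean [0.4413 0.0044] z 0.104
```

View pics/w2.png

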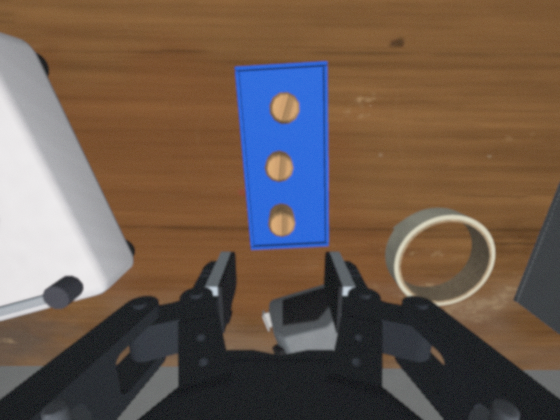

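The wrist view shows the nearest spare centred between the fingers at (281,223), with the tape measure below it clear of the fingers.

Call:
{"fn": "move_arm", "kwargs": {"dr": [[0,0,0],[0,0,0],[0,0,0],[0,0,0],[0,0,0],[0,0,0],[0,0,0],[0,0,0],[0,0,0],[0,0,0],[0,0,0]], "delta_pos": [[0,0.02,-0.7],[0,0.02,-0.7],[0,0,-0.4],[0,0,-0.08],[0,0,0],[0,0,0],[0,0,0],[0,0,0],[0,0,0],[0,0,0],[0,0,0]], "hand": [0.55,0.55,0.55,0.55,0.55,0.45,0.35,0.28,0.2,0.2,0.2], "force": 30}}

```text
t: 3.55
position: [0.4992, 0.28, 0.0286]
ee_rot: [-0.003, 1.0, 0.0, 0.001]
contact_force: [-1.0, -0.6, 7.1]
gripper_width: 0.0204
grip_force: 29.3
```

Run:
```python
from h import *
s=r.sense(); print(s['t'],s['position'],s['ee_rot'],s['gripper_width'],s['grip_force'],s['contact_force'])
c=cam('wrist');corks(c);b=cam('side');corks(b)
```

```text
3.55 [0.49915414 0.27995803 0.02864724] [-3.18737808e-03  9.99994453e-01  2.21052360e-04  9.40905325e-04] 0.020446140240047626 29.271411895751953 [-0.99000744 -0.62518057  7.07792863]
cork 0.033 2101 [283.6  88. ] circ [0.413  0.2803] 0.0101 mean [0.4128 0.2803] z 0.0326
cork 0.033 1583 [274.8 189.6] circ [0.4537 0.2769] 0.0104 mean [0.4538 0.2768] z 0.0325
cork 0.033 1252 [279.8 279.2] circ [0.4974 0.2794] 0.0108 mean [0.4976 0.2793] z 0.0325
cork 0.033 62 [324.2 103.6] circ [ 0.4545 -0.6972] 0.0339 mean [ 0.455  -0.7011] z 0.0378
cork 0.033 22 [319.4 110.3] circ [ 0.4615 -0.6489] 0.0246 mean [ 0.4666 -0.6408] z 0.0408
cork 0.033 100 [279.1 136.7] circ [ 0.5793 -0.419 ] 0.0418 mean [ 0.5767 -0.4179] z 0.037
cork 0.033 60 [274. 313.] circ [0.4536 0.2811] 0.0099 mean [0.4531 0.2811] z 0.0334
cork 0.033 58 [294.2 317.8] circ [0.4113 0.2847] 0.0097 mean [0.411  0.2842] z 0.0334
cork 0.104 126 [280.4 118. ] circ [ 0.5725 -0.4207] 0.0597 mean [ 0.5729 -0.4136] z 0.1062
cork 0.104 38 [301.5 202.8] circ [0.442  0.0038] 0.0108 mean [0.4414 0.0043] z 0.1042
```

Call:
{"fn": "move_arm", "kwargs": {"dr": [[0,0,0],[0,0,0],[0,0,0],[0,0,0],[0,0,0],[0,0,0],[0,0,0],[0,0,0],[0,0,0],[0,0,0],[0,0,0]], "delta_pos": [[0,0,0.4],[0,0,0.8],[0,0,0.8],[0,0,0.8],[0,-0.5,0.6],[0,-0.7,0],[0,-0.7,0],[0,-0.7,0],[0,-0.7,0],[0,-0.2,0],[0,0,0]], "hand": [0.2,0.2,0.2,0.2,0.2,0.2,0.2,0.2,0.2,0.2,0.2]}}

```text
t: 4.75
position: [0.4983, 0.1037, 0.1974]
ee_rot: [-0.002, 1.0, 0.0, 0.0]
contact_force: [-0.2, 0.1, 0.5]
gripper_width: 0.0206
grip_force: 29.5
```

```bash
cat >> h.py <<'E'
def cups(c):
    P=cloud(c);z=P[...,2];g=cv2.cvtColor(c['im'],cv2.COLOR_RGB2GRAY)
    near=(abs(P[...,0]-.472)<.07)&(abs(P[...,1]-.031)<.07)
    for m,a,ce in blobs((g<75)&(z>.065)&(z<.09)&near,60):
        (q,rad),mean=topcentre(c,m,.074); print('cup dark',a,ce.round(1),np.round(q,4),round(rad,4),mean.round(4))
    hsv=cv2.cvtColor(c['im'],cv2.COLOR_RGB2HSV)
    m=(z>.0705)&(z<.0775)&(hsv[...,1]<60)&near
    b=blobs(m,300)
    if b:
        m=max(b,key=lambda b:b[1])[0]; q=plane(c,np.argwhere(m)[:,::-1],.074)[:,:2].astype(np.float32); print('disc',cv2.minEnclosingCircle(q))
E
python3 - <<'E'
from h import *
import pickle
s=r.sense(); print(s['t'],s['position'],s['ee_rot'],s['gripper_width'],s['grip_force'],s['contact_force'])
c=cam('wrist');pickle.dump(c,open('c3.pkl','wb'));save(c,'pics/w3.png');corks(c);cups(c)
# held cork
P=cloud(c);hsv=cv2.cvtColor(c['im'],cv2.COLOR_RGB2HSV);z=P[...,2]
for m,a,ce in blobs((hsv[...,0]<20)&(hsv[...,1]>70)&(hsv[...,2]>80)&(z>.15)&(abs(P[...,0]-.5)<.03),30): print('held',a,ce,np.percentile(z[m],[2,50,98]),P[m].mean(0))
E
```

```text
4.75 [0.49829918 0.1037485  0.19737199] [-1.83655224e-03  9.99998304e-01  1.13642264e-04  8.41061743e-05] 0.020612052241021372 29.51993554830551 [-0.2246738   0.09367854  0.47037054]
cork 0.033 332 [465.  109.7] circ [0.4122 0.2788] 0.0098 mean [0.4124 0.2788] z 0.0328
cork 0.033 289 [453.4 154.4] circ [0.4539 0.2747] 0.0101 mean [0.4543 0.2752] z 0.0327
cork 0.104 594 [142.3 146.6] circ [0.4424 0.0007] 0.0104 mean [0.4423 0.0006] z 0.1034
cork 0.104 465 [153.7 224. ] circ [0.5032 0.0014] 0.0105 mean [0.5033 0.0016] z 0.1034
cup dark 76 [169.3 142. ] [0.4421 0.005 ] 0.0129 [0.4407 0.01  ]
cup dark 281 [229.7 143.2] [0.4417 0.0609] 0.008 [0.4415 0.0607]
cup dark 220 [234.2 213.7] [0.5037 0.062 ] 0.0078 [0.5037 0.062 ]
cup dark 66 [227.9 226.6] [0.5112 0.0579] 0.0132 [0.5161 0.0557]
disc ((0.47268739342689514, 0.030238738283514977), 0.0636569932103157)
held 1932 [280.08281573 271.33488613] [0.17939572 0.20044666 0.20237071] [0.49483354 0.10323513 0.19705443]
```

View pics/w3.png

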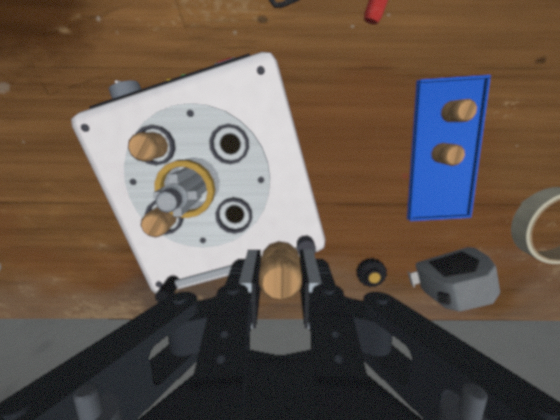

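The held cork at (280,271) is upright in the jaws. Empty cups are at (230,143) and (235,214).

Call:
{"fn": "move_arm", "kwargs": {"dr": [[0,0,0],[0,0,0],[0,0,0],[0,0,0],[0,0,0],[0,0,0]], "delta_pos": [[0.07,-0.41,0],[0.06,-0.41,-0.1],[0,0,-0.6],[0,0,-0.5],[0,0,0],[0,0,0]], "hand": [0.2,0.2,0.2,0.2,0.2,0.2]}}

```text
t: 5.4
position: [0.5047, 0.0648, 0.1375]
ee_rot: [-0.004, 1.0, 0.0, -0.0]
contact_force: [0.7, -0.8, 0.7]
gripper_width: 0.0204
grip_force: 29.6
```

```bash
cat >> h.py <<'E'
def held(c,s):
    P=cloud(c);hsv=cv2.cvtColor(c['im'],cv2.COLOR_RGB2HSV);z=P[...,2];t=s['position']
    m=(hsv[...,0]<20)&(hsv[...,1]>70)&(hsv[...,2]>80)&(z>t[2])&(abs(P[...,:2]-t[:2]).max(-1)<.02)
    zt=np.percentile(z[m],90)
    m&=z>zt-.002
    print('held top',zt-t[2],[np.round(np.array(v)-t[:2],4) for v in (topcentre(c,m,zt)[0][0],topcentre(c,m,zt)[1])],topcentre(c,m,zt)[0][1])
E
python3 - <<'E'
from h import *
s=r.sense(); print(s['t'],s['position'],s['ee_rot'],s['gripper_width'],s['contact_force'])
c=cam('wrist');save(c,'pics/w4.png');corks(c);cups(c);held(c,s)
E
```

```text
5.4 [0.50467031 0.06477008 0.13750071] [-3.81884466e-03  9.99992639e-01  1.90598918e-04 -3.20594495e-04] 0.02042131652235958 [ 0.70088169 -0.84801642  0.6735076 ]
cork 0.033 37 [558.  102.1] circ [0.415  0.2726] 0.0045 mean [0.415  0.2719] z 0.0324
cork 0.033 432 [547.8 155.3] circ [0.4541 0.275 ] 0.0098 mean [0.4543 0.2751] z 0.0328
cork 0.104 1101 [162.1 143.4] circ [0.4428 0.    ] 0.0107 mean [ 4.426e-01 -1.000e-04] z 0.1035
cork 0.104 799 [175.  247.2] circ [0.5034 0.0009] 0.0105 mean [0.5036 0.001 ] z 0.1034
cup dark 292 [273.6 142. ] [0.4421 0.0605] 0.0159 [0.4433 0.0598]
cup dark 338 [185.1 138.3] [ 0.4431 -0.0027] 0.0165 [0.4414 0.0031]
cup dark 536 [274.9 139.9] [0.4418 0.0605] 0.0083 [0.4418 0.0606]
cup dark 262 [275.1 226.2] [0.5053 0.0609] 0.0168 [0.5006 0.0609]
cup dark 66 [169.4 222.3] [ 0.4983 -0.012 ] 0.0093 [ 0.4981 -0.0127]
cup dark 386 [276.3 230.8] [0.5042 0.0617] 0.0082 [0.5039 0.0617]
disc ((0.4730186462402344, 0.03008228726685047), 0.0635383352637291)
held top 0.004659417504504354 [array([-0.0016, -0.0004]), array([-0.001 , -0.0007])] 0.010321487672626972
```

Call:
{"fn": "move_arm", "kwargs": {"dr": [[0,0,0],[0,0,0],[0,0,0],[0,0,0],[0,0,0],[0,0,0]], "delta_pos": [[0.014,-0.05,0],[0,0,-0.2],[0,0,-0.2],[0,0,-0.2],[0,0,-0.12],[0,0,0]], "hand": [0.2,0.2,0.2,0.2,0.2,0.2]}}

```text
t: 6.05
position: [0.505, 0.0612, 0.1003]
ee_rot: [-0.003, 1.0, 0.0, -0.001]
contact_force: [0.6, 0.1, -0.6]
gripper_width: 0.0205
grip_force: 29.6
```

Call:
{"fn": "move_arm", "kwargs": {"dr": [[0,0,0],[0,0,0],[0,0,0],[0,0,0],[0,0,0],[0,0,0],[0,0,0],[0,0,0],[0,0,0]], "delta_pos": [[0,0,0],[0,0,0],[0,0,0],[0,0,0.3],[0,0,0.7],[0,0,0.9],[0,0.1,0.3],[0,0.1,0],[0,0,0]], "hand": [0.3,0.4,0.45,0.45,0.45,0.5,0.55,0.55,0.55]}}

```text
t: 6.95
position: [0.5049, 0.0716, 0.2105]
ee_rot: [-0.003, 1.0, 0.0, -0.0]
contact_force: [-0.6, 0.3, 0.0]
gripper_width: 0.0469
grip_force: 0.0
```

Run:
```python
from h import *
s=r.sense(); print(s['t'],s['position'],s['gripper_width'],s['contact_force'])
c=cam('wrist');save(c,'pics/w5.png');corks(c);cups(c)
```

```text
6.95 [0.50493318 0.07163486 0.21053039] 0.04691483302727513 [-0.63157103  0.33267645  0.00750547]
cork 0.033 302 [490.4 104. ] circ [0.4122 0.2779] 0.0099 mean [0.4123 0.2783] z 0.0328
cork 0.033 262 [478.1 147.4] circ [0.4537 0.2744] 0.0098 mean [0.4542 0.2747] z 0.0327
cork 0.033 294 [  5.4 265.5] circ [ 0.5913 -0.2511] 0.0214 mean [ 0.5916 -0.2455] z 0.0366
cork 0.104 542 [189.3 136.6] circ [ 4.424e-01 -1.000e-04] 0.0103 mean [ 4.422e-01 -1.000e-04] z 0.1034
cork 0.104 432 [196.6 211.4] circ [0.5034 0.0008] 0.0103 mean [0.5033 0.0009] z 0.1033
cork 0.104 428 [267.6 212.3] circ [0.5038 0.0606] 0.0103 mean [0.5037 0.0607] z 0.1036
cup dark 256 [268.4 134.7] [0.4415 0.0606] 0.0079 [0.4414 0.0606]
disc ((0.472722589969635, 0.030098002403974533), 0.06363799422979355)
```

Call:
{"fn": "move_arm", "kwargs": {"dr": [[0,0,0],[0,0,0],[0,0,0],[0,0,0],[0,0,0],[0,0,0],[0,0,0],[0,0,0],[0,0,0],[0,0,0]], "delta_pos": [[-0.307,0.696,0],[-0.307,0.696,0],[-0.307,0.696,0],[-0.307,0.696,0],[-0.307,0.696,0],[-0.307,0.696,0],[0,0,-0.8],[0,0,-0.8],[0,0,0],[0,0,0]], "hand": [0.55,0.55,0.55,0.55,0.55,0.55,0.55,0.55,0.55,0.55]}}

```text
t: 8.0
position: [0.4123, 0.2794, 0.1302]
ee_rot: [-0.003, 1.0, -0.001, -0.002]
contact_force: [0.7, -0.1, 0.3]
gripper_width: 0.0469
grip_force: 0.0
```

Run:
```python
from h import *
s=r.sense(); print(s['t'],s['position'],s['gripper_width'],s['contact_force'])
c=cam('wrist');corks(c)
```

```text
8.0 [0.4122514  0.27937117 0.13017745] 0.04685376846619017 [ 0.69311147 -0.14976746  0.31811957]
cork 0.033 441 [281.9 216. ] circ [0.4109 0.2804] 0.0102 mean [0.411  0.2803] z 0.0325
cork 0.033 381 [277.3 262.6] circ [0.4525 0.2763] 0.0105 mean [0.4528 0.2768] z 0.0325
```

Call:
{"fn": "move_arm", "kwargs": {"dr": [[0,0,0],[0,0,0],[0,0,0],[0,0,0],[0,0,0],[0,0,0],[0,0,0],[0,0,0],[0,0,0],[0,0,0],[0,0,0]], "delta_pos": [[-0.02,0.02,-0.7],[0,0,-0.7],[0,0,-0.45],[0,0,-0.16],[0,0,0],[0,0,0],[0,0,0],[0,0,0],[0,0,0],[0,0,0],[0,0,0]], "hand": [0.55,0.55,0.55,0.55,0.55,0.45,0.35,0.28,0.2,0.2,0.2], "force": 30}}

```text
t: 9.15
position: [0.4134, 0.2814, 0.0321]
ee_rot: [-0.003, 1.0, 0.0, 0.001]
contact_force: [-0.9, -1.0, 6.0]
gripper_width: 0.0199
grip_force: 29.3
```

Call:
{"fn": "move_arm", "kwargs": {"dr": [[0,0,0],[0,0,0],[0,0,0],[0,0,0],[0,0,0],[0,0,0],[0,0,0],[0,0,0],[0,0,0],[0,0,0],[0,0,0],[0,0,0]], "delta_pos": [[0,0,0.4],[0,0,0.8],[0,0,0.8],[0,0,0.8],[0.12,-0.7,0.3],[0.12,-0.7,0],[0.12,-0.7,0],[0.12,-0.7,0],[0.1,-0.7,0],[0.06,-0.8,0],[0,0,-0.4],[0,0,0]], "hand": [0.2,0.2,0.2,0.2,0.2,0.2,0.2,0.2,0.2,0.2,0.2,0.2]}}

```text
t: 10.35
position: [0.4427, 0.0652, 0.1639]
ee_rot: [-0.002, 1.0, 0.0, -0.002]
contact_force: [-0.5, -0.4, -1.6]
gripper_width: 0.0206
grip_force: 29.6
```

Run:
```python
from h import *
s=r.sense(); print(s['t'],s['position'],s['gripper_width'],s['contact_force'])
c=cam('wrist');corks(c);cups(c);held(c,s)
```

```text
10.35 [0.44267995 0.06523983 0.16385679] 0.02057494397492955 [-0.54779272 -0.3819007  -1.64746567]
cork 0.033 34 [267.3 125.4] circ [0.3716 0.0535] 0.0073 mean [0.3707 0.0538] z 0.0381
cork 0.033 318 [503.8 218.3] circ [0.4527 0.2743] 0.0105 mean [0.4535 0.2744] z 0.0326
cork 0.104 645 [185.8 231.5] circ [4.41e-01 2.00e-04] 0.0107 mean [ 4.41e-01 -1.00e-04] z 0.1034
cork 0.104 492 [274.3 308.8] circ [0.5021 0.0603] 0.011 mean [0.5026 0.0607] z 0.1033
cup dark 77 [205.4 209.5] [0.4377 0.0041] 0.0124 [0.434  0.0065]
cup dark 299 [274.7 219.1] [0.4417 0.0607] 0.0079 [0.4416 0.0607]
disc ((0.4711247682571411, 0.0296165831387043), 0.06362617760896683)
held top 0.0013910840664898005 [array([0.0168, 0.0006]), array([-0.0005, -0.0006])] 0.028158793225884438
```

Call:
{"fn": "move_arm", "kwargs": {"dr": [[0,0,0],[0,0,0],[0,0,0],[0,0,0]], "delta_pos": [[-0.01,-0.076,-0.2],[0,0,-0.28],[0,0,0],[0,0,0]], "hand": [0.2,0.2,0.2,0.2]}}

```text
t: 10.8
position: [0.4437, 0.0626, 0.1419]
ee_rot: [-0.004, 1.0, -0.0, -0.0]
contact_force: [0.7, 0.1, -1.0]
gripper_width: 0.0204
grip_force: 29.6
```

Run:
```python
from h import *
s=r.sense(); print(s['t'],s['position'],s['gripper_width'],s['contact_force'])
c=cam('wrist');corks(c);cups(c)
P=cloud(c);hsv=cv2.cvtColor(c['im'],cv2.COLOR_RGB2HSV);z=P[...,2];t=s['position']
m=(hsv[...,0]<20)&(hsv[...,1]>70)&(hsv[...,2]>80)&(z>t[2]-.03)&(abs(P[...,:2]-t[:2]).max(-1)<.014)
for b,a,ce in blobs(m,100):
    zt=np.percentile(z[b],90); b2=b&(z>zt-.002); (q,rad),mn=topcentre(c,b2,zt); print(a,ce,zt-t[2],np.array(q)-t[:2],rad,mn-t[:2])
```

```text
10.8 [0.44373201 0.06263288 0.14192188] 0.020380943453475086 [ 0.703939    0.11654986 -1.0486902 ]
cork 0.033 28 [272.  122.8] circ [0.3708 0.0551] 0.006 mean [0.3702 0.0555] z 0.0392
cork 0.033 369 [525.8 225.3] circ [0.4527 0.2743] 0.0104 mean [0.4535 0.2741] z 0.0325
cork 0.104 797 [178.9 241.7] circ [ 4.41e-01 -1.00e-04] 0.0105 mean [ 4.409e-01 -1.000e-04] z 0.1034
cork 0.104 586 [276.9 326.6] circ [0.502  0.0601] 0.0108 mean [0.5025 0.0605] z 0.1034
cup dark 96 [277.7 210.5] [0.4323 0.0603] 0.0118 [0.4294 0.0605]
cup dark 144 [199.4 216. ] [0.4388 0.0014] 0.0141 [0.4339 0.0051]
cup dark 364 [277.7 226.6] [0.4421 0.0607] 0.0081 [0.4415 0.0605]
cup dark 70 [278.8 295.5] [0.5    0.0622] 0.006 [0.4978 0.0617]
disc ((0.4719665050506592, 0.02989843860268593), 0.06351005285978317)
1839 [279.90538336 265.69548668] 0.0009434894684612338 [-0.00245173 -0.00047989] 0.010379689745604992 [-0.00208245 -0.00077347]
```

Call:
{"fn": "move_arm", "kwargs": {"dr": [[0,0,0],[0,0,0],[0,0,0],[0,0,0],[0,0,0],[0,0,0]], "delta_pos": [[0.012,-0.028,0],[0,0,-0.2],[0,0,-0.2],[0,0,-0.2],[0,0,-0.16],[0,0,0]], "hand": [0.2,0.2,0.2,0.2,0.2,0.2]}}

```text
t: 11.45
position: [0.4438, 0.0608, 0.1025]
ee_rot: [-0.003, 1.0, 0.0, -0.001]
contact_force: [0.4, 0.4, 0.0]
gripper_width: 0.0203
grip_force: 31.5
```

Call:
{"fn": "move_arm", "kwargs": {"dr": [[0,0,0],[0,0,0],[0,0,0],[0,0,0],[0,0,0],[0,0,0],[0,0,0],[0,0,0],[0,0,0],[0,0,0],[0,0,0]], "delta_pos": [[0,0,0],[0,0,0],[0,0,0],[0,0,0.3],[0,0,0.8],[0,0,0.9],[0.29,-0.3,0],[0.29,-0.3,-0.4],[0,0,-0.4],[0,0,-0.4],[0,0,0]], "hand": [0.3,0.4,0.45,0.45,0.45,0.7,0.8,0.8,0.8,0.8,0.8]}}

```text
t: 12.55
position: [0.4714, 0.0309, 0.1411]
ee_rot: [-0.003, 1.0, 0.0, -0.003]
contact_force: [-0.2, 0.5, 0.7]
gripper_width: 0.0682
grip_force: 0.0
```

Run:
```python
from h import *
import pickle
s=r.sense(); print(s['t'],s['position'],s['ee_rot'],s['gripper_width'],s['contact_force'])
c=cam('wrist');pickle.dump((c,s),open('c6.pkl','wb'));corks(c)
P=cloud(c);z=P[...,2];t=s['position']
for m,a,ce in blobs((z>.1)&(z<.155)&(abs(P[...,:2]-[.4725,.031]).max(-1)<.025),20): print(a,ce,np.percentile(z[m],[5,50,95,99]))
u=cv2.resize(c['im'][140:340,180:380],None,fx=3,fy=3,interpolation=cv2.INTER_CUBIC);cv2.imwrite('pics/w6.png',u[:,:,::-1])
```

```text
12.55 [0.47135581 0.03092616 0.14114253] [-2.96615715e-03  9.99991626e-01  4.22263593e-04 -2.78774481e-03] 0.06822385229910821 [-0.23975706  0.47268866  0.74518132]
cork 0.104 876 [227.1 200.9] circ [ 0.4422 -0.0006] 0.0103 mean [ 0.442  -0.0008] z 0.1035
cork 0.104 832 [330.3 201.4] circ [0.4419 0.06  ] 0.0102 mean [0.442  0.0599] z 0.1036
cork 0.104 639 [233.  292.5] circ [5.03e-01 5.00e-04] 0.0103 mean [5.032e-01 2.000e-04] z 0.1035
cork 0.104 604 [325.7 293.9] circ [0.5039 0.0604] 0.01 mean [0.5039 0.0603] z 0.1035
42 [319.4047619  212.83333333] [0.10066681 0.10258728 0.10438557 0.10491904]
4053 [278.99407846 255.50579817] [0.10516171 0.11674845 0.14763619 0.14840393]
```

View pics/w6.png

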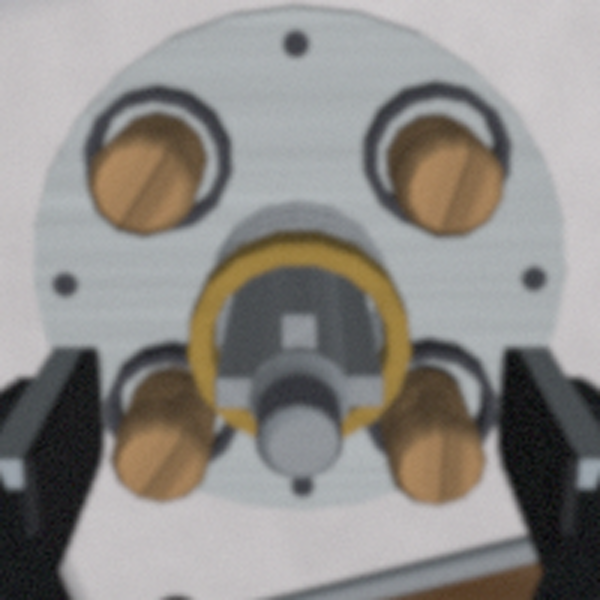

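All four cups now hold corks; the spindle nose is at crop (301,445), and its ribs at (235,391), (363,391) and (298,330) lie along the image axes.

Run:
```python
from h import *
import pickle
c,s=pickle.load(open('c6.pkl','rb'));P=cloud(c);z=P[...,2]
f=lambda q:np.array(q,float)/3+[180-1/3,140-1/3]
d=plane(c,f([(297,43),(302,485),(65,284),(534,278)]),.074)[:,:2]
print('dots',d.round(4),'centre',d.mean(0),np.degrees(np.arctan2(*(d[1]-d[0])[::-1])),np.degrees(np.arctan2(*(d[3]-d[2])[::-1])))
rb=plane(c,f([(235,391),(363,391),(298,330)]),.130)[:,:2]; print('ribs',rb.round(4),np.degrees(np.arctan2(*(rb[1]-rb[0])[::-1])))
m=(z>.1465)&(abs(P[...,:2]-[.472,.031]).max(-1)<.014)
(q,rad),mn=topcentre(c,m,.148);print('nose',m.sum(),q,rad,mn,'rel TCP',np.array(q)-s['position'][:2],mn-s['position'][:2])
print('nose hand pix',plane(c,f([(301,445)]),.148))
print('yaw',R.from_quat(s['ee_rot']).as_matrix()[:2,1])
# hub from initial views
C=pickle.load(open('c0.pkl','rb'))
for n in('scene','side'):
    k=C[n];Q=cloud(k);hs=cv2.cvtColor(k['im'],cv2.COLOR_RGB2HSV)
    m=(Q[...,2]>.0345)&(Q[...,2]<.045)&(abs(Q[...,0]-.4)<.05)&(abs(Q[...,1]+.297)<.05); print(n,m.sum(),topcentre(k,m,.038))
```

```text
dots [[ 0.4174  0.0293]
 [ 0.5295  0.0311]
 [ 0.4746 -0.026 ]
 [ 0.4725  0.0862]] centre [0.47347666 0.03018314] 0.9222134128085394 91.07539725288109
ribs [[0.4731 0.0187]
 [0.473  0.0414]
 [0.4613 0.0298]] 90.28021660814153
nose 7021 (0.512201726436615, 0.030424050986766815) 0.04720074310898781 [0.5263644  0.03122254] rel TCP [ 0.04084591 -0.00050211] [0.05500857 0.00029638]
nose hand pix [[0.47301891 0.03036981 0.148     ]]
yaw [-0.00592991  0.99998205]
scene 107 (((0.40476614236831665, -0.30158472061157227), 0.020663967356085777), array([ 0.40523976, -0.301296  ], dtype=float32))
side 58 (((0.4058975279331207, -0.2955659031867981), 0.022822130471467972), array([ 0.40599832, -0.2948627 ], dtype=float32))
```

Call:
{"fn": "move_arm", "kwargs": {"dr": [[0,0,0],[0,0,0],[0,0,0],[0,0,0],[0,0,0],[0,0,0],[0,0,0],[0,0,0],[0,0,0],[0,0,0],[0,0,0],[0,0,0]], "delta_pos": [[0,0,0.6],[0,0,0.6],[-0.165,-0.82,0],[-0.165,-0.82,0],[-0.165,-0.82,0],[-0.165,-0.82,0],[-0.165,-0.82,0],[-0.165,-0.82,0],[-0.165,-0.82,-0.5],[-0.165,-0.82,-0.5],[0,0,-0.4],[0,0,0]], "hand": [0.8,0.8,0.8,0.8,0.8,0.8,0.8,0.8,0.8,0.8,0.8,0.8]}}

```text
t: 13.8
position: [0.4061, -0.2971, 0.1323]
ee_rot: [-0.002, 1.0, 0.002, -0.001]
contact_force: [-0.6, 0.8, 0.4]
gripper_width: 0.0683
grip_force: 0.0
```

Run:
```python
from h import *
import pickle
s=r.sense(); print(s['t'],s['position'],s['ee_rot'],s['joint_positions'],s['gripper_width'])
c=cam('wrist');pickle.dump((c,s),open('c7.pkl','wb'))
P=cloud(c);z=P[...,2];t=s['position']
m=(z>.035)&(z<.042)&(abs(P[...,:2]-[.405,-.298]).max(-1)<.03)
print('collar',m.sum(),topcentre(c,m,.038))
uv=proj(c,[[.405,-.298,.038]])[0];print(uv)
x0,y0=int(uv[0])-100,int(uv[1])-100;print(x0,y0)
u=cv2.resize(c['im'][max(y0,0):y0+200,x0:x0+200],None,fx=3,fy=3,interpolation=cv2.INTER_CUBIC);cv2.imwrite('pics/w7.png',u[:,:,::-1])
```

```text
13.8 [ 0.40613006 -0.29705503  0.1323325 ] [-0.00216283  0.99999568  0.00151816 -0.00128945] [-8.72093296e-01  9.61605991e-02  1.90119100e+00 -3.30846069e-05
  1.14822466e+00 -2.44720167e+00] 0.06828075934561466
collar 955 (((0.40536728501319885, -0.30018946528434753), 0.020051253959536552), array([ 0.4051832 , -0.30005062], dtype=float32))
[279.00226418 217.12059515]
179 117
```

View pics/w7.png

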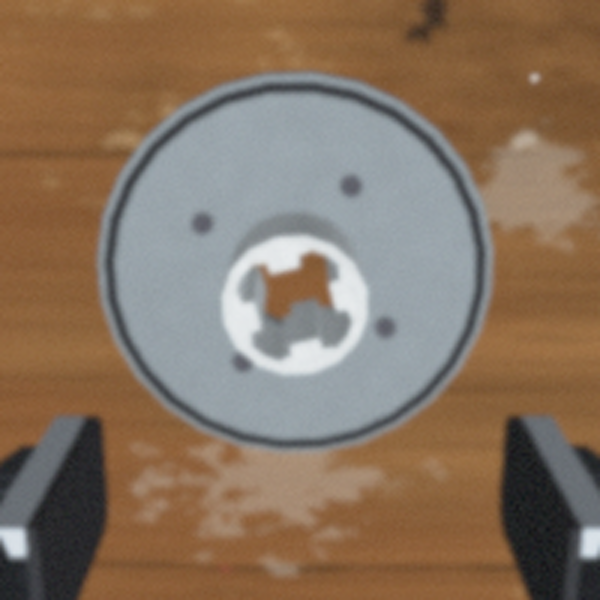

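The crop shows the hub on its collar centre (295,305), with bore slots near (250,285), (320,262), (338,325) and (270,345), well off the image axes.

```bash
cat >> h.py <<'E'
def slots(c,cx,cy,zt):
    g=cv2.cvtColor(c['im'],cv2.COLOR_RGB2GRAY).astype(np.float32)
    th=np.radians(np.arange(0,360,2)); out=[]
    for rad in(.0125,.0135,.0145):
        uv=proj(c,np.c_[cx+rad*np.cos(th),cy+rad*np.sin(th),np.full(len(th),zt)]).astype(np.float32)
        v=cv2.remap(g,uv[None,:,0],uv[None,:,1],cv2.INTER_LINEAR)[0]
        out.append(v)
        F=(v*np.exp(4j*th)).sum(); print(rad,'slot angle mod90',np.degrees(np.angle(-F))/4%90, abs(F)/len(v)/v.std())
    v=out[1]; print('dark at',[int(2*i) for i in range(len(v)) if v[i]<(v.min()+v.max())/2])
E
python3 - <<'E'
from h import *
import pickle
c,s=pickle.load(open('c7.pkl','rb')); slots(c,.4053,-.3001,.038)
C=cloud(c);z=C[...,2]
hsv=cv2.cvtColor(c['im'],cv2.COLOR_RGB2HSV)
f=lambda q:np.array(q,float)/3+[179-1/3,117-1/3]
d=plane(c,f([(202,223),(351,185),(386,327),(242,361)]),.008)[:,:2];print('screws',d,d.mean(0),[np.degrees(np.arctan2(*(v-d.mean(0))[::-1]))%90 for v in d])
m=(z>.004)&(z<.012)&(hsv[...,1]<70)&(abs(C[...,:2]-[.405,-.3]).max(-1)<.07)
print(cv2.minEnclosingCircle(plane(c,np.argwhere(m)[:,::-1],.008)[:,:2].astype(np.float32)))
E
```

```text
0.0125 slot angle mod90 59.33700744114289 0.6527115649701576
0.0135 slot angle mod90 59.196016168005094 0.6638443437844282
0.0145 slot angle mod90 59.213521936928785 0.6487387078680207
dark at [36, 38, 40, 42, 44, 46, 48, 50, 52, 54, 56, 58, 60, 62, 64, 66, 68, 70, 72, 74, 76, 78, 122, 124, 126, 128, 130, 132, 134, 136, 138, 140, 142, 144, 146, 148, 150, 152, 154, 156, 158, 160, 162, 164, 166, 168, 222, 224, 226, 228, 230, 232, 234, 236, 238, 240, 242, 244, 246, 248, 250, 252, 254, 256, 258, 260, 262, 312, 314, 316, 318, 320, 322, 324, 326, 328, 330, 332, 334, 336, 338, 340, 342, 344, 346, 348, 350, 352, 354]
screws [[ 0.39035375 -0.32732224]
 [ 0.37884484 -0.28343121]
 [ 0.4228075  -0.27182345]
 [ 0.43410769 -0.31618231]] [ 0.40652845 -0.2996898 ] [np.float64(59.657357739112015), np.float64(59.57425834368584), np.float64(59.707248637804454), np.float64(59.120395446485176)]
((0.4055951237678528, -0.30011898279190063), 0.05943215265870094)
```

Call:
{"fn": "move_arm", "kwargs": {"dr": [[0,0,0],[0,0,0],[0,0,0],[0,0,0],[0,0,0],[0,0,0],[0,0,0],[0,0,0],[0,0,0],[0,0,0],[0,0,0],[0,0,0]], "delta_pos": [[-0.014,-0.06,-0.6],[0,0,-0.7],[0,0,-0.5],[0,0,-0.3],[0,0,0],[0,0,0],[0,0,0],[0,0,0],[0,0,0],[0,0,0],[0,0,0],[0,0,0]], "hand": [0.8,0.8,0.8,0.8,0.8,0.7,0.6,0.5,0.4,0.4,0.4,0.4], "force": 40}}

```text
t: 15.05
position: [0.4076, -0.3007, 0.0306]
ee_rot: [-0.003, 1.0, -0.0, 0.001]
contact_force: [-0.5, 3.5, 9.0]
gripper_width: 0.0389
grip_force: 39.5
```

Call:
{"fn": "move_arm", "kwargs": {"dr": [[0,0,0],[0,0,0],[0,0,0],[0,0,0],[0,0,0]], "delta_pos": [[0,0,0],[0,0,0],[0,0,0],[0,0,0],[0,0,0]], "hand": [0.35,0.35,0.35,0.35,0.35], "force": 90}}

```text
t: 15.55
position: [0.4078, -0.3008, 0.0309]
ee_rot: [-0.003, 1.0, -0.001, 0.001]
contact_force: [-1.6, 4.1, 11.1]
gripper_width: 0.0372
grip_force: 88.8
```

Call:
{"fn": "move_arm", "kwargs": {"dr": [[0,0,0],[0,0,0],[0,0,0],[0,0,0],[0,0,0],[0,0,0],[0,0,0]], "delta_pos": [[0,0,0.3],[0,0,0.6],[0,0,0.8],[0,0,0.9],[0,0,0.9],[0,0,0],[0,0,0]], "hand": [0.35,0.35,0.35,0.35,0.35,0.35,0.35]}}

```text
t: 16.25
position: [0.4071, -0.3007, 0.2049]
ee_rot: [-0.003, 1.0, -0.001, 0.001]
contact_force: [0.1, 0.1, -2.2]
gripper_width: 0.0376
grip_force: 90.7
```

```bash
cat >> h.py <<'E'
def hub(c,s):
    P=cloud(c);z=P[...,2];t=s['position'];g=cv2.cvtColor(c['im'],cv2.COLOR_RGB2GRAY)
    near=(np.hypot(P[...,0]-t[0],P[...,1]-t[1])<.024)&(z>t[2]-.005)&(z<t[2]+.03)
    zt=np.median(z[near&(g>170)]); m=near&(g>120)&(abs(z-zt)<.003)
    m=max(blobs(m,50),key=lambda b:b[1])[0]
    (q,rad),mn=topcentre(c,m,zt); print('collar top',m.sum(),'dz',zt-t[2],'rel',np.array(q)-t[:2],rad)
    slots(c,*q,zt); return q,zt
E
python3 - <<'E'
from h import *
import pickle
s=r.sense(); print(s['t'],s['position'],s['ee_rot'],s['gripper_width'],s['grip_force'],s['contact_force'])
c=cam('wrist');pickle.dump((c,s),open('c8.pkl','wb'));hub(c,s)
cv2.imwrite('pics/w8.png',c['im'][100:400,100:460,::-1])
E
```

```text
16.25 [ 0.40705098 -0.30067754  0.20493415] [-3.10252548e-03  9.99994259e-01 -1.07600352e-03  8.36317671e-04] 0.03762624709852488 90.66476136445999 [ 0.07001743  0.08727803 -2.20324943]
collar top 2689 dz 0.006500181757141704 rel [-0.00205724 -0.00078082] 0.02032693289220333
0.0125 slot angle mod90 60.00659356539556 0.6542221785236163
0.0135 slot angle mod90 59.99681179903313 0.6569417336756899
0.0145 slot angle mod90 59.70606928270461 0.6576935487495416
dark at [34, 36, 38, 40, 42, 44, 46, 48, 50, 52, 54, 56, 58, 60, 62, 64, 66, 68, 70, 72, 74, 76, 78, 80, 82, 122, 124, 126, 128, 130, 132, 134, 136, 138, 140, 142, 144, 146, 148, 150, 152, 154, 156, 158, 160, 162, 164, 166, 168, 170, 172, 218, 220, 222, 224, 226, 228, 230, 232, 234, 236, 238, 240, 242, 244, 246, 248, 250, 252, 254, 256, 258, 260, 262, 264, 266, 268, 308, 310, 312, 314, 316, 318, 320, 322, 324, 326, 328, 330, 332, 334, 336, 338, 340, 342, 344, 346, 348, 350, 352, 354]
```

View pics/w8.png

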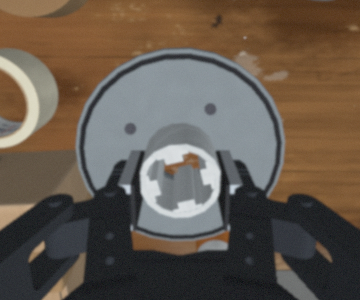

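Call:
{"fn": "move_arm", "kwargs": {"dr": [[0,0,0.06],[0,0,0.06],[0,0,0.06],[0,0,0.06],[0,0,0.06],[0,0,0.06],[0,0,0.06],[0,0,0.06],[0,0,0.06],[0,0,0],[0,0,0]], "delta_pos": [[0.273,0.527,0],[0.273,0.527,0],[0.273,0.527,0],[0.273,0.527,0],[0.273,0.527,0],[0.273,0.527,0],[0.273,0.527,0],[0.273,0.527,0],[0.273,0.527,0],[0,0,0],[0,0,0]], "hand": [0.35,0.35,0.35,0.35,0.35,0.35,0.35,0.35,0.35,0.35,0.35]}}

```text
t: 17.4
position: [0.5283, -0.0624, 0.2014]
ee_rot: [-0.27, 0.963, 0.001, -0.002]
contact_force: [-0.2, -0.7, -1.7]
gripper_width: 0.037
grip_force: 90.8
```

Run:
```python
from h import *
import pickle
for i in range(3):
    s=r.sense(); print(s['t'],s['position'],s['ee_rot'])
    c=cam('wrist')
    P=cloud(c);z=P[...,2]
    m=(z>.1455)&(z<.152)&(abs(P[...,:2]-[.473,.030]).max(-1)<.02)
    if m.sum()>5:
        (q,rad),mn=topcentre(c,m,.148);print('nose',m.sum(),np.round(q,4),rad,mn)
    corks(c)
pickle.dump((c,s),open('c9.pkl','wb'));hub(c,s)
cv2.imwrite('pics/w9.png',c['im'][:,:,::-1])
```

```text
17.4 [ 0.52832298 -0.06236819  0.20144391] [-0.27012868  0.96282161  0.00110143 -0.00195872]
nose 295 [0.4732 0.0279] 0.007402233779430389 [0.47295257 0.02841832]
cork 0.033 389 [ 91.1 145.5] circ [ 0.5886 -0.2592] 0.0216 mean [ 0.5809 -0.2498] z 0.0379
cork 0.033 81 [556.5 291.2] circ [0.4558 0.2721] 0.0103 mean [0.4579 0.2703] z 0.0324
cork 0.104 514 [402.7 165.4] circ [ 0.4433 -0.0035] 0.0103 mean [ 0.4427 -0.0033] z 0.1036
cork 0.104 459 [462.4 204.8] circ [0.4426 0.0575] 0.0105 mean [0.4428 0.0575] z 0.1036
cork 0.104 390 [414.1 264.1] circ [0.5044 0.0575] 0.0107 mean [0.5045 0.0576] z 0.1036
17.45 [ 0.52837322 -0.06302383  0.20186289] [-2.69557478e-01  9.62982509e-01  8.78642843e-04 -1.63729300e-03]
nose 286 [0.4736 0.0281] 0.0073105571791529655 [0.47291687 0.02837542]
cork 0.033 382 [ 92.5 145.9] circ [ 0.5883 -0.2579] 0.0209 mean [ 0.5807 -0.2495] z 0.0378
cork 0.033 73 [556.6 290.8] circ [0.4566 0.2713] 0.0091 mean [0.458  0.2698] z 0.0325
cork 0.104 515 [403.2 165.4] circ [ 0.4431 -0.0035] 0.0105 mean [ 0.4427 -0.0034] z 0.1036
cork 0.104 449 [463.  204.6] circ [0.4431 0.05
[... 739 characters left out ...]
 0.1036
collar top 2489 dz 0.006494085919916653 rel [-0.00143363 -0.00155326] 0.0198981910943985
0.0125 slot angle mod90 87.92311114181186 0.456604998084753
0.0135 slot angle mod90 87.25178152576156 0.47470115644514455
0.0145 slot angle mod90 87.75027433323721 0.521056740852192
dark at [0, 2, 4, 6, 8, 10, 12, 14, 16, 18, 20, 22, 24, 26, 64, 66, 68, 70, 72, 74, 76, 78, 80, 82, 84, 86, 88, 90, 92, 94, 96, 98, 100, 102, 104, 106, 108, 110, 112, 114, 116, 152, 154, 156, 158, 160, 162, 164, 166, 168, 170, 246, 248, 250, 252, 254, 256, 258, 260, 262, 264, 266, 268, 270, 272, 274, 276, 278, 280, 282, 284, 286, 288, 290, 292, 294, 296, 298, 336, 338, 340, 342, 344, 346, 348, 350, 352, 354, 356, 358]
```

View pics/w9.png

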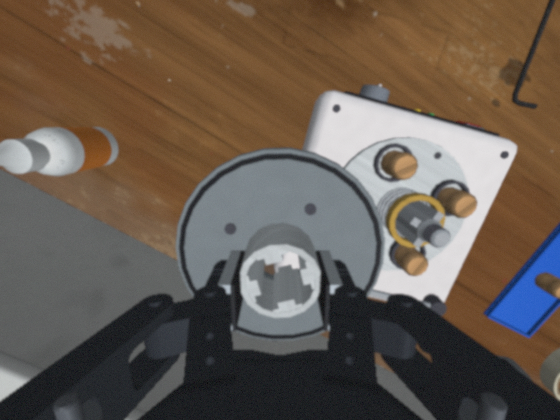

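The hub is held upright with its collar at (280,280), and the spindle nose shows at (437,237), clear of the flange.

Call:
{"fn": "move_arm", "kwargs": {"dr": [[0,0,0],[0,0,0],[0,0,0],[0,0,0],[0,0,0],[0,0,0],[0,0,0],[0,0,0]], "delta_pos": [[-0.269,0.478,0],[-0.269,0.478,0],[-0.269,0.478,0],[-0.269,0.478,0],[0,0,0],[0,0,0],[0,0,0],[0,0,0]], "hand": [0.35,0.35,0.35,0.35,0.35,0.35,0.35,0.35]}}

```text
t: 18.35
position: [0.4762, 0.0315, 0.2038]
ee_rot: [-0.269, 0.963, -0.0, 0.0]
contact_force: [-0.8, 0.5, -1.7]
gripper_width: 0.0372
grip_force: 90.9
```

Run:
```python
from h import *
import pickle
a=[]
for i in range(3):
    c=cam('wrist'); s=r.sense(); a.append(s['position'])
print(s['t'],np.array(a),s['ee_rot'],s['contact_force'])
s=r.sense();c=cam('wrist');q,zt=hub(c,s)
# nose seen through the bore?
P=cloud(c);z=P[...,2];m=(z>.14)&(z<.152)&(np.hypot(P[...,0]-q[0],P[...,1]-q[1])<.03)
print('through',m.sum());
if m.sum()>5: print(topcentre(c,m&(z>.1455),.148))
pickle.dump((c,s),open('c10.pkl','wb'))
```

```text
18.5 [[0.47613778 0.03167002 0.20379845]
 [0.47610413 0.03179473 0.2037909 ]
 [0.47601568 0.03195055 0.20374625]] [-2.69245192e-01  9.63071662e-01 -2.44276854e-06 -3.59174145e-05] [ 1.07397109  0.10122377 -1.44797367]
collar top 2544 dz 0.006511035255484687 rel [-0.00136565 -0.00167009] 0.01996041089296341
0.0125 slot angle mod90 89.50961918997353 0.6378090440003282
0.0135 slot angle mod90 89.2376592289717 0.6289762762376759
0.0145 slot angle mod90 89.51758161413619 0.6504727027447127
dark at [0, 2, 4, 6, 8, 10, 12, 14, 16, 18, 20, 22, 24, 26, 64, 66, 68, 70, 72, 74, 76, 78, 80, 82, 84, 86, 88, 90, 92, 94, 96, 98, 100, 102, 104, 106, 108, 110, 112, 114, 154, 156, 158, 160, 162, 164, 166, 168, 170, 172, 174, 176, 178, 180, 182, 184, 186, 246, 248, 250, 252, 254, 256, 258, 260, 262, 264, 266, 268, 270, 272, 274, 276, 278, 280, 282, 284, 286, 288, 290, 292, 294, 296, 298, 336, 338, 340, 342, 344, 346, 348, 350, 352, 354, 356, 358]
through 0
```

Call:
{"fn": "move_arm", "kwargs": {"dr": [[0,0,0],[0,0,0],[0,0,0],[0,0,0],[0,0,0],[0,0,0],[0,0,0]], "delta_pos": [[-0.024,0,0],[0,0,-0.2],[0,0,-0.2],[0,0,-0.2],[0,0,-0.16],[0,0,0],[0,0,0]], "hand": [0.35,0.35,0.35,0.35,0.35,0.35,0.35]}}

```text
t: 19.25
position: [0.4745, 0.0325, 0.1656]
ee_rot: [-0.27, 0.963, 0.0, -0.0]
contact_force: [0.5, 0.4, -1.3]
gripper_width: 0.0371
grip_force: 91.0
```

Call:
{"fn": "move_arm", "kwargs": {"dr": [[0,0,0],[0,0,0],[0,0,0],[0,0,0],[0,0,0]], "delta_pos": [[0,0,-0.06],[0,0,-0.06],[0,0,-0.06],[0,0,-0.06],[0,0,0]], "hand": [0.35,0.35,0.35,0.35,0.35]}}

```text
t: 19.75
position: [0.4742, 0.0326, 0.1533]
ee_rot: [-0.27, 0.963, 0.0, -0.0]
contact_force: [-0.1, -0.3, -1.2]
gripper_width: 0.0373
grip_force: 91.0
```

Splines meshed with no contact force; continuing down.

Call:
{"fn": "move_arm", "kwargs": {"dr": [[0,0,0],[0,0,0],[0,0,0],[0,0,0],[0,0,0]], "delta_pos": [[0,0,-0.08],[0,0,-0.08],[0,0,-0.08],[0,0,-0.08],[0,0,0]], "hand": [0.3,0.3,0.3,0.3,0.3], "force": 110}}

```text
t: 20.25
position: [0.4747, 0.0325, 0.1381]
ee_rot: [-0.27, 0.963, -0.0, 0.0]
contact_force: [-3.7, 0.7, 5.7]
gripper_width: 0.0371
grip_force: 111.1
```

Call:
{"fn": "move_arm", "kwargs": {"dr": [[0,0,0],[0,0,0],[0,0,0],[0,0,0],[0,0,0]], "delta_pos": [[0,0,-0.03],[0,0,-0.03],[0,0,-0.03],[0,0,0],[0,0,0]], "hand": [0.3,0.3,0.3,0.3,0.3]}}

```text
t: 20.75
position: [0.4749, 0.0325, 0.1351]
ee_rot: [-0.27, 0.963, -0.0, 0.0]
contact_force: [-6.8, 0.2, 13.8]
gripper_width: 0.0366
grip_force: 112.0
```

Call:
{"fn": "move_arm", "kwargs": {"dr": [[0,0,0],[0,0,0],[0,0,0],[0,0,0],[0,0,0]], "delta_pos": [[-0.02,0,0],[0,0,-0.02],[0,0,-0.02],[0,0,0],[0,0,0]], "hand": [0.3,0.3,0.3,0.3,0.3]}}

```text
t: 21.25
position: [0.4749, 0.0325, 0.135]
ee_rot: [-0.27, 0.963, -0.001, 0.001]
contact_force: [-10.2, 0.7, 23.8]
gripper_width: 0.0368
grip_force: 113.2
```

Run:
```python
from h import *
s=r.sense();c=cam('wrist');hub(c,s)
P=cloud(c);z=P[...,2];hsv=cv2.cvtColor(c['im'],cv2.COLOR_RGB2HSV)
rr=np.hypot(P[...,0]-.473,P[...,1]-.031);m=(rr>.026)&(rr<.05)&(z>.105)&(z<.12)
q=P[m];A=np.c_[q[:,:2]-[.473,.031],np.ones(len(q))];print('flange top z plane',len(q),np.linalg.lstsq(A,q[:,2],rcond=None)[0],s['contact_force'],s['position'])
for n in('side','scene'):
    k=cam(n);Q=cloud(k);rr=np.hypot(Q[...,0]-.473,Q[...,1]-.031);m=(rr>.026)&(rr<.055)&(Q[...,2]>.1)&(Q[...,2]<.125)
    print(n,m.sum(),np.percentile(Q[...,2][m],[10,50,90]))
```

```text
collar top 2389 dz 0.006490496821933811 rel [-0.00135113 -0.00167216] 0.01979396678507328
0.0125 slot angle mod90 0.06980860193726997 0.6611198415969494
0.0135 slot angle mod90 0.9571652619712265 0.6504317688865835
0.0145 slot angle mod90 0.8312425540822213 0.6508457477299966
dark at [0, 2, 4, 6, 8, 10, 12, 14, 16, 18, 20, 22, 24, 26, 66, 68, 70, 72, 74, 76, 78, 80, 82, 84, 86, 88, 90, 92, 94, 96, 98, 100, 102, 104, 106, 108, 110, 112, 114, 154, 156, 158, 160, 162, 164, 166, 168, 170, 172, 174, 176, 178, 180, 182, 184, 186, 188, 190, 192, 194, 196, 198, 200, 202, 204, 260, 262, 264, 266, 268, 270, 272, 274, 276, 278, 280, 282, 284, 286, 288, 290, 292, 294, 296, 338, 340, 342, 344, 346, 348, 350, 352, 354, 356, 358]
flange top z plane 11492 [-1.55434711e-03  9.29919253e-05  1.11785645e-01] [-10.22494041   0.73680249  23.83344493] [0.47491442 0.03245404 0.13500463]
side 675 [0.11120096 0.11264934 0.11415203]
scene 417 [0.10929847 0.11138578 0.11304867]
```

Call:
{"fn": "move_arm", "kwargs": {"dr": [[0,0,0],[0,0,0],[0,0,0],[0,0,0],[0,0,0]], "delta_pos": [[0,0,0],[0,0,0],[0,0,0],[0,0,0],[0,0,0]], "hand": [0.3,0.3,0.3,0.3,0.3]}}

```text
t: 21.9
position: [0.4749, 0.0325, 0.135]
ee_rot: [-0.27, 0.963, -0.0, 0.001]
contact_force: [-10.4, 1.7, 24.2]
gripper_width: 0.0363
grip_force: 113.2
```

Stable, and the flange top is level at 111.8 mm against an expected 112 mm.

```bash
python3 -c "
from station import r
print(r.finish_job())"
```

```text
the job is handed in; nothing more can be done
None
```

The job is handed in: both empty cups now hold spare corks, and the hub is meshed on the splines and gripped, pressed down with about 24 N; its flange top measured 111.8 mm above the bench (112 mm expected when home on the corks).

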